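Tuck the drip plate under the splash trim and hold it pressed flat

TASK

Fit the loose metal drip plate onto the wooden coffee board: lay it flat on the board, its plain edge (the edge farther from the grip rib) tucked at least 15 mm in under the hinged splash trim, square to the trim and within its ends. Slide the edge into the gap without lifting the trim, and leave the mug, jar and capsule where they stand. Finish while still holding the plate and pressing it flat onto the board (with 5 N or more), so that its adhesive pads take: do not let go.

Things in the scene. Friction and masses are not known exactly. Their poses are not given: they have to be found in the camera images.
- drip_plate: loose steel plate, 90 mm (its x) by 140 mm (its y), 4 mm thick, about 0.16 kg, starts flat on the worktop left or right of the board. Upright grip rib on top, 10 mm thick (x), 90 mm long (y), up to 33 mm above the underside, its middle 15 mm to -x of the plate's centre. Origin: centre of the underside; z up; +x points from the rib to the plain edge to be tucked in
- plate_edge (a point): middle of the plate's plain edge (the one to tuck in), on its underside: 45 mm to +x of the plate's origin, 60 mm from the rib's middle. Axes as the plate's
- plate_back (a point): middle of the plate's opposite edge, on its underside: 45 mm to -x of the plate's origin, 30 mm from the rib's middle
- rib_top (a point): middle of the top of the grip rib, 33 mm above the plate's underside
- board: wooden coffee board screwed to the worktop (does not move), 160 mm (its x) by 190 mm (its y), top surface 14 mm above its origin. Origin: centre of the underside; z up; +x points to its far edge, where the splash trim is hinged
- trim_mouth (a point): point on the board's top surface straight below the middle of the trim's free front edge, 28.5 mm to +x of the board's centre. Axes as the board's: the plate's edge goes in along +x. The gap between board and trim is 8 mm high, open over the trim's whole 180 mm length, and ends at a wooden rail 30 mm farther in
- trim_leaf (a joint): hinge of the splash trim, a light steel leaf lapping level over the far part of the board: 42 mm deep, 180 mm long, 3 mm thick, with a 5 mm round bead along its free front edge, top 13 mm above the board. 0 = down on its stop, as it starts; grows (rad) as the front edge lifts (0.08 rad = 3.5 mm); no spring, only its weight
- mug: small coffee mug, 65x92x49 mm, standing on the hob to the right; a bystander. Origin: centre of the underside
- jar: squat glass jar with a screw lid, 62 mm across, 86 mm high, standing at the left of the worktop; a bystander. Origin: centre of the underside
- capsule: coffee capsule, 37 mm across, 26 mm high, standing on its rim at the left of the worktop; a bystander. Origin: centre of the underside

How it is judged (in metres and radians):
On the way:
1. the plain edge is in under the trim by more than 14 mm (x of plate_edge in the frame of trim_mouth above 0.014 m and y of plate_edge in the frame of trim_mouth between -0.022 and 0.022 m and z of plate_edge in the frame of trim_mouth between -0.003 and 0.006 m), for 0.1 s.
At the end, for the whole second after the job is handed in: Plate flat on the board (both edges within 2 mm), plain edge over 14 mm in under the trim, square within 5 degrees, centred along the trim within 22 mm; trim down (under 0.03 rad); fingers still on the plate, pressing it on the board with over 4 N; at rest (x of plate_edge in the frame of trim_mouth above 0.014 m and y of plate_edge in the frame of trim_mouth between -0.022 and 0.022 m and z of each of plate_edge, plate_back in the frame of trim_mouth below 0.002 m and angle between the x axis of drip_plate and the x axis of board, either way round below 0.09 rad and angle between the z axis of drip_plate and the z axis of board, either way round below 0.03 rad and angle between drip_plate's own z axis and vertical below 0.1 rad and value of joint trim_leaf below 0.03 rad and contact force between drip_plate and board above 4 N and contact force between the fingers and drip_plate above 2 N and linear speed of drip_plate below 0.02 m/s); the arm keeps its last pose, push and grip.
It fails at once if the trim is lifted by more than 0.08 rad (value of joint trim_leaf above 0.08 rad).
It fails at once if the mug is moved by more than 20 mm (distance of mug from where it was at the start of the episode above 0.02 m).
It fails at once if the jar is moved by more than 20 mm (distance of jar from where it was at the start of the episode above 0.02 m).
It fails at once if the capsule is moved by more than 20 mm (distance of capsule from where it was at the start of the episode above 0.02 m).
It also fails if it takes over 40 s, if anything falls off the work surface, if the arm or the gripper's body presses on something with over 40 N, if the wrist force passes 120 N, or if a joint passes its speed limit or range.

ROBOT

A 6-joint arm with a two-finger parallel gripper is mounted at the origin on a cart in front of the work surface, level with it; the furniture and walls round the work are solid. World frame = base frame: x ahead of the robot, y to its left, z up, the work surface at z = 0. Lengths are in mm, angles in rad, forces in N, time in s.
With the tool pointing down it reaches from about 350 to 775 mm from the base axis. Payload 7.3 kg.
Tool frame: the origin (TCP) lies at the very end of the fingers, on their centre line; the grasp point (between the pads) lies 19 mm behind it; z points along the fingers, y is the line along which they close (so a half turn about z gives the same grasp; the last joint's range is limited). The gripper opens to 92 mm and grips with 3 to 60 N. Pads are 19 mm wide; open, the fingers measure 130 mm over their backs; the gripper's body (75 mm by 190 mm) begins 47 mm behind the grasp point.
Start: joints at [-1.274, 0.342, 1.524, -0, 1.275, -0.146], TCP at [224.971, -474.376, 226.741] pointing down, gripper open.
Joint ranges: [-2.53, 2.53], [-0.77, 2.02], [0.04, 2.7], [-1, 4.14], [0.28, 2.66], [-3.11, 3.11]. Speed limits (rad/s): [2.57, 2.57, 3.14, 3.14, 3.14, 3.14].

INTERFACE

Orientations are given as [roll, pitch, yaw] about the fixed x, y, z axes, in that order (R = Rz(yaw) Ry(pitch) Rx(roll)).
In Python, from plant import bot gives the robot as it stands.
- The arm moves only by the tool jog_arm, never from a script. Its argument "targets" is a list of rows, each an object with "xyz": the shift along the tool's x, y, z as a fraction of full scale, a list of three; "spin": the turn about the tool's z as a fraction of full scale. In form: [{"xyz": [x, y, z], "spin": spin}, ...]. A call has exactly 10 rows; each row shifts and turns the commanded pose from where the row before left it, along the tool's axes as they then stand; what a row does not reach is not made up. Full scale, the value 1, is 80 mm for a shift and 0.1 rad for a turn. A row lasts 1/8 s, in which the tool goes at most 62.5 mm and 10.7 degrees, less where a joint would pass 70% of its speed; a pose out of reach is approached as far as the arm can. A call with a number of a shift or a turn outside -1 to 1 is refused whole. A call with a gripper value outside its range is refused whole. "gripper" is the opening in per cent of the stroke, from 0 (shut) to 100 (fully open), set as the call begins (left out, the last holds). The fingers move at their own pace and stop on an object; the grip force is fixed at half the most. Time passes only in rows, so rows that do not move let the fingers close, or fill a call up. It gives the time, the measured TCP pose, the force, the opening and the grip force at its end, in the units of the state.
- bot.get_obs(): the state, without advancing time (a new reading comes with each control period).
- bot.capture(name): name is "scene" or "top" or "wrist"; returns the picture (384x512x3 uint8, blue, green, red); there is no depth.
- bot.get_calibration(name): a dict with "vfov" (degrees; the focal length in pixels is half the picture's height over the tangent of half this angle, whatever the lens; pixels are square), "cx", "cy" (the principal point, pixels), "eye" and "rotation" of the camera in the world. Camera axes: x right, y down, z forward; pixel columns grow to the right and rows downward; lengths in mm; the calibration is good to about 2 mm. A picture is of the moment at which its call begins: read the wrist's pose just before it. get_calibration takes no time and is no camera call; for the wrist camera it gives the pose at the moment of the call.
- bot.close_job(): hands the job in; it is judged then, once.
The state is a dict: "time": time; "joint_positions": joint angles; "dq": joint speeds; "tau": joint torques, N m; "tool_pos": TCP position; "tcp_rot": TCP orientation; "contact_force": force on the tool from outside, world axes, zero at the start; "moment": the same for the moment, N m; "grip_width": finger opening in mm; "finger_force": force on a finger pad.
Only numpy, scipy, OpenCV 4.12 (cv2) and the standard library are available. Lean on these libraries where they do the work, as an engineer would, in place of code of your own. Each camera call takes 0.05 s, during which the arm holds its last target. There are 200 camera calls.

## Working session

There is one attempt and no reset: what is moved stays moved. The work goes in short steps, Python scripts to look and compute and a tool call to move; the robot and the scene stay as the last step left them, time stands still between calls to the robot, and variables do not carry over. Pictures are saved under pics/ and viewed, at most 10 in all, crops included, and the job is handed in when it is done.

Besides the shell and the picture viewer there is one more tool, called in YAML: its name, and indented under it one key for each argument. jog_arm: Moves the arm, as the interface text tells. Shift numbers are shares of 80 mm and turn numbers shares of 0.1 rad, none past 1 either way. Its arguments: {"type":"object","properties":{"targets":{"type":"array","items":{"type":"object","properties":{"xyz":{"type":"array","items":{"type":"number"}},"spin":{"type":"number"}}}},"gripper":{"type":"number"}},"required":["targets"]}

```bash
mkdir -p pics
cat > h.py <<'E'
import numpy as np, cv2
from plant import bot
def ray(c,u,v):
    f=192/np.tan(np.radians(c['vfov'])/2)
    d=np.array(c['rotation'])@np.array([(u-c['cx'])/f,(v-c['cy'])/f,1.])
    return np.array(c['eye'],float),d/np.linalg.norm(d)
def plane(c,u,v,z):
    e,d=ray(c,u,v); return e+d*(z-e[2])/d[2]
def tri(c1,p1,c2,p2):
    e1,d1=ray(c1,*p1); e2,d2=ray(c2,*p2)
    t=np.linalg.lstsq(np.c_[d1,-d2],e2-e1,rcond=None)[0]
    a=e1+d1*t[0]; b=e2+d2*t[1]
    return (a+b)/2, np.linalg.norm(a-b)
E
python3 - <<'E'
from h import *
for n in ['scene','top','wrist']:
    c=bot.get_calibration(n); im=bot.capture(n); cv2.imwrite(f'pics/{n}0.png',im); print(n,c)
a=[cv2.imread(f'pics/{n}0.png') for n in ['scene','top']]
cv2.imwrite('pics/top0b.png',cv2.resize(a[1],(800,600),interpolation=2)); cv2.imwrite('pics/scene0b.png',cv2.resize(a[0],(800,600),interpolation=2))
print(bot.get_obs())
E
```

```text
scene {'vfov': 51.19122568219943, 'cx': 259.666759719689, 'cy': 187.9698145602026, 'eye': array([-427.48989025, -800.26597983,  728.26981288]), 'rotation': array([-2.07311082,  0.00937218, -0.91165072])}
top {'vfov': 47.20801291097463, 'cx': 259.09998888261936, 'cy': 184.31282977525782, 'eye': array([ 306.39096159,  -47.60803116, 1251.7607307 ]), 'rotation': array([-2.98336367, -0.0131145 , -1.57449571])}
wrist {'vfov': 68.54037522463943, 'cx': 256.26857745089245, 'cy': 195.65967548773656, 'eye': array([ 295.49062049, -440.9523345 ,  384.6089264 ]), 'rotation': array([ 2.85000566e+00,  2.12279326e-03, -1.12900752e+00])}
{'time': 0.15, 'joint_positions': array([-1.27398865e+00,  3.42580974e-01,  1.52480314e+00, -1.89108115e-05,
        1.27538616e+00, -1.46016345e-01]), 'dq': array([ 0.0007619 , -0.00255588, -0.00474526, -0.00014294, -0.0003487 ,
        0.00201543]), 'tau': array([-1.30972448e-04, -4.31470084e+01, -2.44353282e+01,  7.15775345e-02,
        5.37440297e-02, -8.44144620e-05]), 'tool_pos': array([ 224.87574445, -474.06332837,  226.19317312]), 'tcp_rot': array([-3.14042493e+00, -1.53449131e-04,  4.42829449e-01]), 'contact_force': array([ 0.31807991, -0.31393116,  0.52159316]), 'moment': array([ 0.01436224, -0.01042172, -0.06425601]), 'finger_force': 0.0, 'grip_width': 91.83575418465936}
```

View pics/top0b.png

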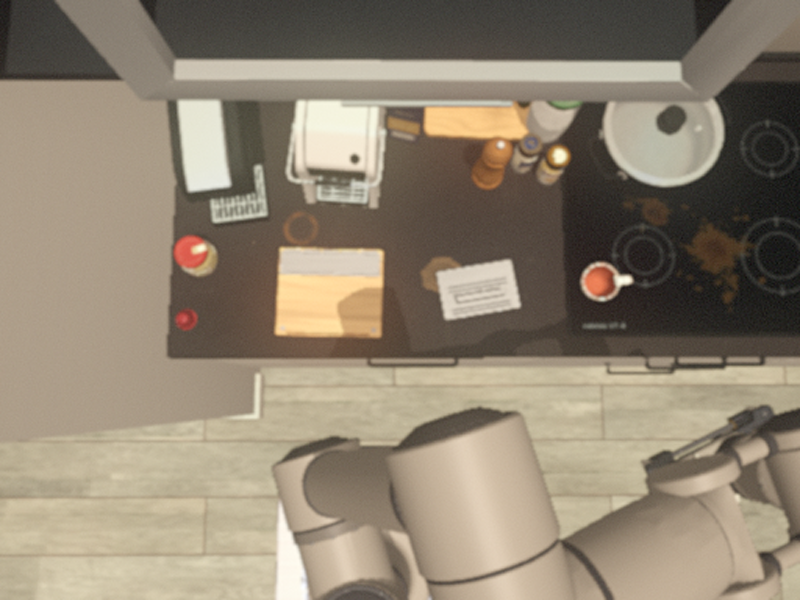

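View pics/scene0b.png

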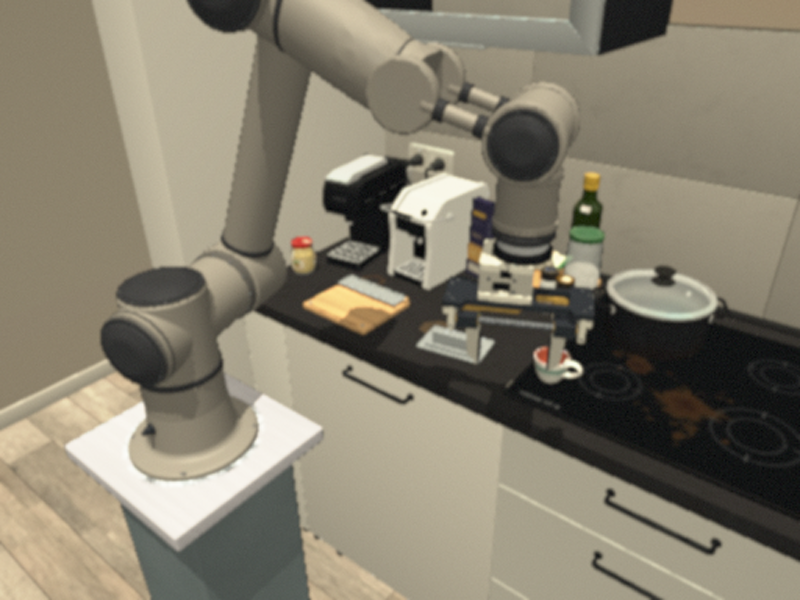

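The top view shows the board with trim at its far edge (trim about 330,262), the plate right of it (480,290), the mug (600,281), and the jar and capsule at the left (195,255 / 186,320). The scene view shows the rib standing on the plate (460,338).

```bash
cat >> h.py <<'E'
from scipy.spatial.transform import Rotation as Ro
def cal(n):
    c=dict(bot.get_calibration(n)); r=np.array(c['rotation'])
    if r.shape==(3,): c['rotation']=Ro.from_euler('xyz',r).as_matrix()
    return c
def blob(m,near=None):
    m=cv2.morphologyEx(m.astype(np.uint8),cv2.MORPH_CLOSE,np.ones((5,5)))
    m=cv2.morphologyEx(m,cv2.MORPH_OPEN,np.ones((3,3)))
    cs=[k for k in cv2.findContours(m,0,1)[0] if cv2.contourArea(k)>200]
    if near is not None: cs=[k for k in cs if cv2.pointPolygonTest(k,near,True)>-8]
    return max(cs,key=cv2.contourArea)
E
python3 - <<'E'
from h import *
c=cal('top'); im=cv2.imread('pics/top0.png'); 
hsv=cv2.cvtColor(im,40)
roi=np.zeros(im.shape[:2],bool); roi[155:218,170:340]=1
for name,m,near,z in [('plate',(hsv[...,2]>120)&roi,(307,186),4),('board',(hsv[...,2]>110)&roi,(200,200),14),('wood',(hsv[...,1]>70)&(hsv[...,2]>110)&roi,(200,200),14)]:
    k=blob(m,near); r=cv2.minAreaRect(k); b=cv2.boxPoints(r)
    print(name,np.round(r[0],1),np.round(r[1],1),r[2])
    print(np.round([plane(c,*p,z) for p in b],0)[:,:2].tolist(), np.round(plane(c,*r[0],z)))
for n,u,v in [('mug',383,181),('jar',125,163),('caps',119,204)]: print(n,plane(c,u,v,60 if n!='caps' else 26))
w=cv2.imread('pics/wrist0.png'); cv2.imwrite('pics/wrist0b.png',cv2.resize(w,(800,600),interpolation=2))
E
```

```text
plate [300.9 181.7] [41.  59.3] 80.13418579101562
[[558.0, -91.0], [588.0, -262.0], [469.0, -279.0], [440.0, -110.0]] [ 513. -185.    4.]
board [209. 186.] [62. 74.] 90.0
[[590.0, 186.0], [589.0, -27.0], [411.0, -27.0], [411.0, 181.0]] [499.  78.  14.]
wood [209.  187.5] [59. 74.] 90.0
[[581.0, 185.0], [581.0, -27.0], [411.0, -27.0], [411.0, 181.0]] [495.  78.  14.]
mug [ 505.22007419 -406.03582207   60.        ]
jar [556.60624017 305.58899915  60.        ]
caps [446.8715164  327.19317487  26.        ]
```

View pics/wrist0b.png

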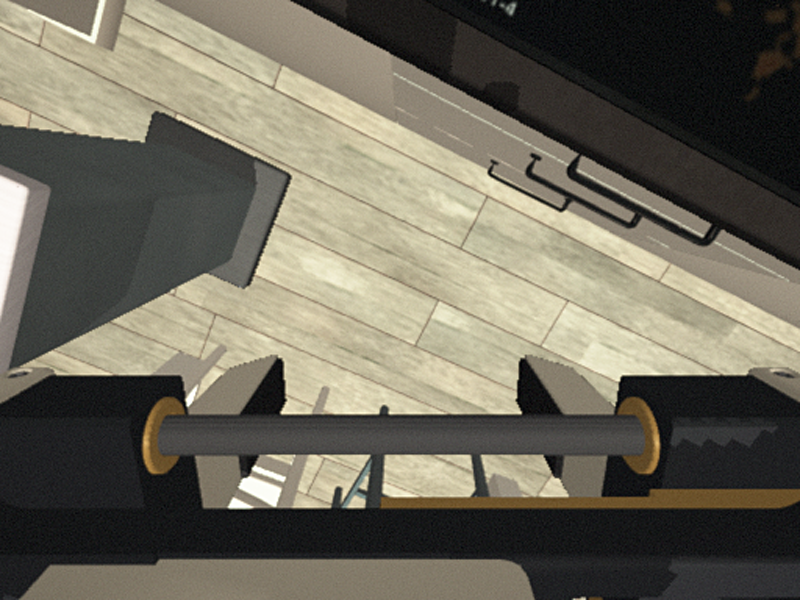

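```bash
cat >> h.py <<'E'
def plan(pos,yaw,to,yawto,n=10):
    """rows (tool frame, shares) from pos/yaw to to/yawto, tool pointing down"""
    d=(np.array(to,float)-pos)/n; dy=np.clip((yawto-yaw)/n,-.1,.1)
    for i in range(n):
        y=yaw+i*dy; s=np.array([d[0]*np.cos(y)+d[1]*np.sin(y), d[0]*np.sin(y)-d[1]*np.cos(y), -d[2]])/80
        print(np.round(s,3).tolist(), round(-dy*10,3))
E
python3 -c "
from h import *
o=bot.get_obs(); plan(o['tool_pos'],o['tcp_rot'][2],[505,-200,230],1.443)"
```

```text
[0.463, -0.159, -0.005] -1.0
[0.477, -0.112, -0.005] -1.0
[0.486, -0.064, -0.005] -1.0
[0.49, -0.015, -0.005] -1.0
[0.489, 0.033, -0.005] -1.0
[0.483, 0.082, -0.005] -1.0
[0.472, 0.13, -0.005] -1.0
[0.457, 0.176, -0.005] -1.0
[0.437, 0.221, -0.005] -1.0
[0.413, 0.264, -0.005] -1.0
```

jog_arm:
  targets:
    - {"xyz":[0.46,-0.16,0],"spin":-1}
    - {"xyz":[0.48,-0.11,0],"spin":-1}
    - {"xyz":[0.49,-0.06,0],"spin":-1}
    - {"xyz":[0.49,-0.015,0],"spin":-1}
    - {"xyz":[0.49,0.03,0],"spin":-1}
    - {"xyz":[0.48,0.08,0],"spin":-1}
    - {"xyz":[0.47,0.13,0],"spin":-1}
    - {"xyz":[0.46,0.18,0],"spin":-1}
    - {"xyz":[0.44,0.22,0],"spin":-1}
    - {"xyz":[0.41,0.26,0],"spin":-1}
  gripper: 100

```text
time: 1.4
tool_pos: [505.9, -199.2, 226.5]
tcp_rot: [-3.141, -0.0, 1.446]
contact_force: [-0.9, -0.3, -0.1]
grip_width: 91.9
finger_force: 0.0
```

Run:
```python
from h import *
o=bot.get_obs(); print(o['tool_pos'],o['tcp_rot'],o['joint_positions'])
c=cal('wrist'); im=bot.capture('wrist'); cv2.imwrite('pics/w1.png',im); np.save('c1.npy',c)
cv2.imwrite('pics/w1b.png',cv2.resize(im,(800,600),interpolation=2))
```

```text
[ 505.94134639 -199.22674537  226.45966467] [-3.14111077e+00 -7.32341009e-05  1.44617742e+00] [-5.16030639e-01  3.76914725e-01  1.47227058e+00 -1.20772719e-04
  1.29288072e+00 -3.91378588e-01]
```

View pics/w1b.png

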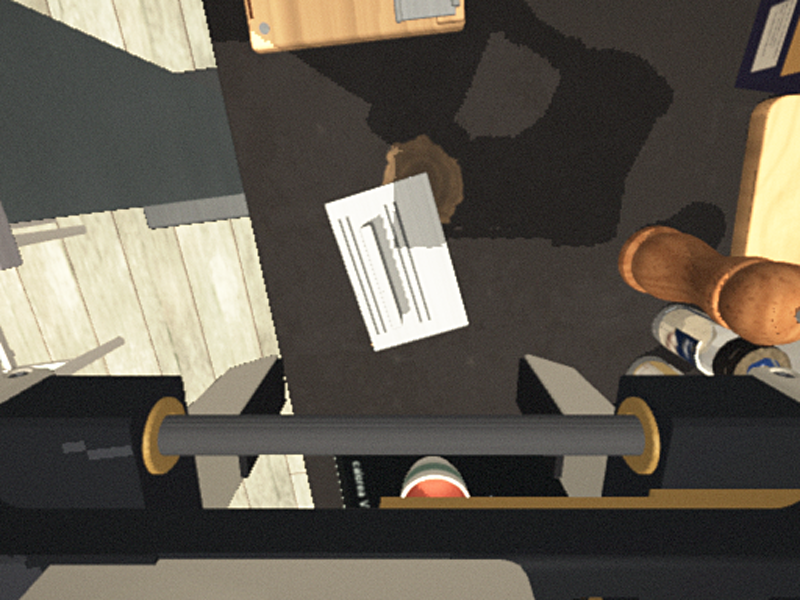

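The wrist view shows the plate with corners at (325,204), (427,174), (468,325), (376,350). Its rib (368,220)-(400,328) lies nearer the robot, so the plain edge is on the far side. The board's right edge is at the top.

```bash
cat >> h.py <<'E'
def sub(im,pts,w=4):
    p=np.float32(pts).reshape(-1,1,2)
    return cv2.cornerSubPix(cv2.cvtColor(im,6),p,(w,w),(-1,-1),(3,50,.01)).reshape(-1,2)
def platepose(P):
    """corners nearleft, farleft, farright, nearright (world xy)"""
    P=np.array(P)[:,:2]; x=(P[1]-P[0]+P[2]-P[3]); return P.mean(0), np.arctan2(x[1],x[0]), [np.linalg.norm(P[i]-P[(i+1)%4]).round(1) for i in range(4)]
E
python3 - <<'E'
from h import *
c=np.load('c1.npy',allow_pickle=True).item(); im=cv2.imread('pics/w1.png')
p=sub(im,np.array([[325,204],[427,174],[468,325],[376,350]])*.64)
print(p/.64); print(platepose([plane(c,*q,4) for q in p]))
r=np.array([[368,220],[400,328]])*.64
print('ribtop ends',[plane(c,*q,33).round(1) for q in r])
ct=cal('top'); t=cv2.imread('pics/top0.png')
pt=sub(t,np.array([[437,268],[515,259],[521,310],[446,319]])[[3,0,1,2]]*.64)
print(pt/.64)
for a,b in zip(p,pt): print(tri(c,a,ct,b))
b=sub(im,np.array([[254,52],[464,30]])*.64); print('board right edge',[plane(c,*q,14).round(1) for q in b])
E
```

```text
[[323.87564 203.69131]
 [425.47675 171.50325]
 [468.10248 323.65485]
 [374.50116 350.69022]]
(array([ 504.3342093 , -199.11417454]), np.float64(0.17233288561683155), [np.float64(89.3), np.float64(139.3), np.float64(90.1), np.float64(139.7)])
ribtop ends [array([ 485.9, -153.5,   33. ]), array([ 499.6, -246.2,   33. ])]
[[444.15283 318.92197]
 [435.68182 271.43335]
 [509.87274 258.6048 ]
 [520.11725 306.71378]]
(array([ 448.18991227, -137.27509473,    2.06100038]), np.float64(1.490172227988178))
(array([ 536.78608691, -122.44145039,    0.64821823]), np.float64(0.8732342310422787))
(array([ 560.51999543, -260.05538288,    3.77327608]), np.float64(0.18618773740916872))
(array([ 471.12503981, -277.45850709,   -1.01036558]), np.float64(0.5659522592785827))
board right edge [array([416.7, -19. ,  14. ]), array([575.1, -26.7,  14. ])]
```

```bash
python3 -c "
from h import *
o=bot.get_obs(); plan(o['tool_pos'],o['tcp_rot'][2],[489.5,-201.7,70],1.743)"
```

```text
[-0.01, -0.023, 0.195] -0.291
[-0.009, -0.023, 0.195] -0.291
[-0.008, -0.023, 0.195] -0.291
[-0.008, -0.024, 0.195] -0.291
[-0.007, -0.024, 0.195] -0.291
[-0.006, -0.024, 0.195] -0.291
[-0.006, -0.024, 0.195] -0.291
[-0.005, -0.024, 0.195] -0.291
[-0.004, -0.024, 0.195] -0.291
[-0.004, -0.025, 0.195] -0.291
```

jog_arm:
  targets:
    - {"xyz":[-0.07,-0.23,0.2],"spin":-0.5}
    - {"xyz":[0,0,0.22],"spin":-0.5}
    - {"xyz":[0,0,0.22],"spin":-0.5}
    - {"xyz":[0,0,0.22],"spin":-0.5}
    - {"xyz":[0,0,0.22],"spin":-0.5}
    - {"xyz":[0,0,0.22],"spin":-0.47}
    - {"xyz":[0,0,0.22],"spin":0}
    - {"xyz":[0,0,0.22],"spin":0}
    - {"xyz":[0,0,0.2],"spin":0}
    - {"xyz":[0,0,0],"spin":0}

```text
time: 2.7
tool_pos: [485.3, -203.1, 70.4]
tcp_rot: [-3.139, -0.002, 1.74]
contact_force: [-0.7, -0.3, 0.1]
grip_width: 91.8
finger_force: 0.0
```

Run:
```python
from h import *
o=bot.get_obs(); print(o['tool_pos'],o['tcp_rot'])
c=cal('wrist'); im=bot.capture('wrist'); cv2.imwrite('pics/w2.png',im); np.save('c2.npy',c)
cv2.imwrite('pics/w2b.png',cv2.resize(im,(800,600),interpolation=2))
plan(o['tool_pos'],o['tcp_rot'][2],[489.5,-201.7,7],1.743,5)
```

```text
[ 485.33299843 -203.12988078   70.36297343] [-3.13925834e+00 -1.89396183e-03  1.73951454e+00]
[0.002, 0.011, 0.158] -0.007
[0.002, 0.011, 0.158] -0.007
[0.002, 0.011, 0.158] -0.007
[0.002, 0.011, 0.158] -0.007
[0.002, 0.011, 0.158] -0.007
```

View pics/w2b.png

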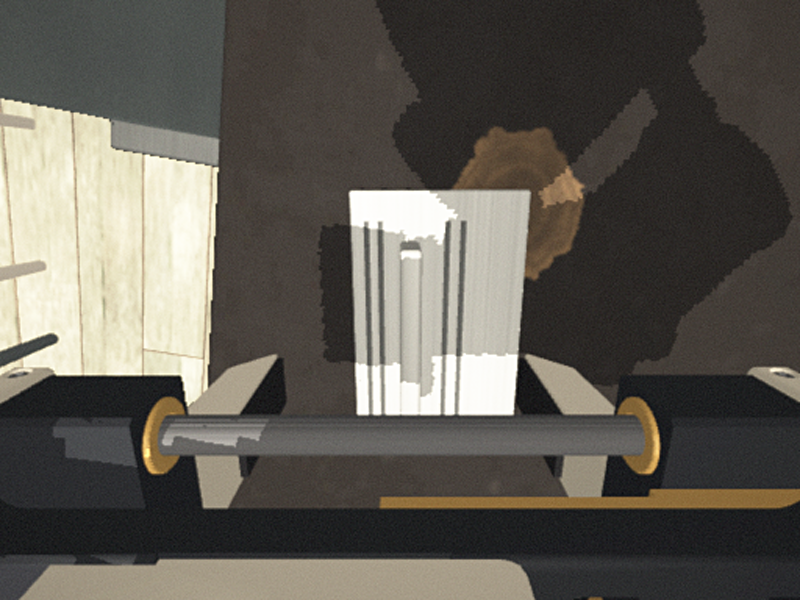

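Wrist view: the plate is square to the tool, far edge (349,191)-(530,191), rib column about 411 against finger centre 401. That calls for a 4 mm shift along tool y.

jog_arm:
  targets:
    - {"xyz":[0.01,0.05,0.1],"spin":-0.04}
    - {"xyz":[0,0,0.15],"spin":0}
    - {"xyz":[0,0,0.15],"spin":0}
    - {"xyz":[0,0,0.15],"spin":0}
    - {"xyz":[0,0,0.12],"spin":0}
    - {"xyz":[0,0,0.07],"spin":0}
    - {"xyz":[0,0,0.05],"spin":0}
    - {"xyz":[0,0,0],"spin":0}
    - {"xyz":[0,0,0],"spin":0}
    - {"xyz":[0,0,0],"spin":0}

```text
time: 4.0
tool_pos: [490.3, -202.2, 8.6]
tcp_rot: [3.141, 0.001, 1.744]
contact_force: [0.4, 0.6, 0.4]
grip_width: 91.9
finger_force: 0.0
```

jog_arm:
  targets:
    - {"xyz":[0,0,0],"spin":0}
    - {"xyz":[0,0,0],"spin":0}
    - {"xyz":[0,0,0],"spin":0}
    - {"xyz":[0,0,0],"spin":0}
    - {"xyz":[0,0,0],"spin":0}
    - {"xyz":[0,0,0],"spin":0}
    - {"xyz":[0,0,0],"spin":0}
    - {"xyz":[0,0,0],"spin":0}
    - {"xyz":[0,0,0],"spin":0}
    - {"xyz":[0,0,0],"spin":0}
  gripper: 0

```text
time: 5.25
tool_pos: [490.1, -202.1, 8.3]
tcp_rot: [-3.142, 0.0, 1.744]
contact_force: [0.3, -0.5, -0.4]
grip_width: 9.5
finger_force: 30.0
```

jog_arm:
  targets:
    - {"xyz":[0,0,-0.1],"spin":0}
    - {"xyz":[0,0,-0.3],"spin":0}
    - {"xyz":[0,0,-0.4],"spin":0.2}
    - {"xyz":[0.2,-0.05,-0.4],"spin":0.3}
    - {"xyz":[0.3,-0.05,-0.4],"spin":0.4}
    - {"xyz":[0.4,-0.05,-0.4],"spin":0.4}
    - {"xyz":[0.4,-0.05,-0.4],"spin":0.4}
    - {"xyz":[0.3,-0.05,0],"spin":0.3}
    - {"xyz":[0.2,-0.05,0],"spin":0.22}
    - {"xyz":[0,0,0],"spin":0}

```text
time: 6.5
tool_pos: [456.8, -59.2, 200.8]
tcp_rot: [3.141, 0.0, 1.524]
contact_force: [0.7, -0.5, -1.1]
grip_width: 9.9
finger_force: 30.0
```

Run:
```python
from h import *
o=bot.get_obs(); print(o['tool_pos'],o['tcp_rot'],o['contact_force'],o['grip_width'])
c=cal('wrist'); im=bot.capture('wrist'); cv2.imwrite('pics/w3.png',im); np.save('c3.npy',c)
cv2.imwrite('pics/w3b.png',cv2.resize(im,(800,600),interpolation=2))
```

```text
[456.77208237 -59.24563896 200.80220355] [3.14124611e+00 1.22973583e-04 1.52378837e+00] [ 0.70169635 -0.53629789 -1.116098  ] 9.90189469693178
```

View pics/w3b.png

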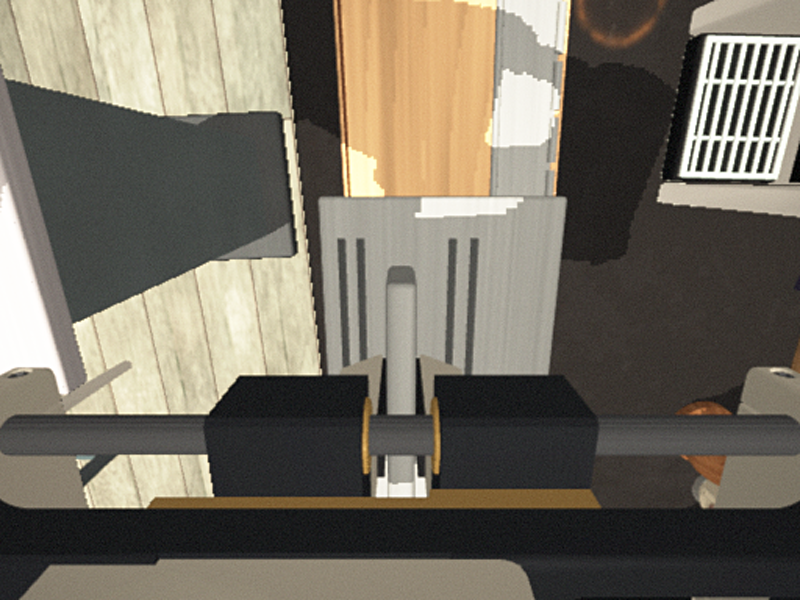

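Wrist view from the right shows the held plate level, with corners (319,198) and (567,198). The board's near edge runs (335,0)-(347,195), the trim front edge (497,0)-(492,195), and the far edge (570,0)-(558,190).

Run:
```python
from h import *
c=np.load('c3.npy',allow_pickle=True).item(); im=cv2.imread('pics/w3.png'); g=cv2.GaussianBlur(im,(3,3),0).astype(float)
s=.64
def edge(p,q,w=5,bad=()):
    pts=[]
    for t in np.linspace(.05,.95,40):
        u0=(p[0]+t*(q[0]-p[0]))*s; v=int(round((p[1]+t*(q[1]-p[1]))*s)); u=int(round(u0))
        d=np.abs(g[v,u-w+1:u+w+2]-g[v,u-w-1:u+w]).sum(-1); k=d.argmax(); pts.append((u-w+k,v))
    P=np.float32(pts); l=cv2.fitLine(P,cv2.DIST_HUBER,0,.01,.01).ravel()
    at=lambda v:(l[2]+(v-l[3])*l[0]/l[1],v); return at(2),at(120)
E={}
for n,p,q,z in [('near',(335,0),(347,195),14),('trim',(497,0),(492,195),24.5),('far',(570,0),(558,190),14)]:
    a,b=edge(p,q); A,B=plane(c,*a,z),plane(c,*b,z); E[n]=(A,B)
    print(n,np.round(a,1),np.round(b,1),A.round(1),B.round(1),'yaw',np.arctan2(-(A-B)[0],(A-B)[1]).round(4))
pl=sub(im,np.array([[319,198],[567,198]])*s); P=[plane(c,*q,196.5) for q in pl]; print('plate +tool-x side corners',np.round(P,1),np.linalg.norm(P[0]-P[1]),np.arctan2((P[1]-P[0])[1],(P[1]-P[0])[0]))
# top view: board corners
t=cv2.imread('pics/top0.png'); ct=cal('top')
for n,q in [('nl',(276,336)),('nr',(382,338)),('fr',(383,250)),('fl',(280,248)),('triml',(279,275)),('trimr',(383,277))]:
    print(n,plane(ct,q[0]*s,q[1]*s,14 if 'trim' not in n else 24.5).round(1))
```

```text
near [213.   2.] [219.5 120. ] [420.1 131.4  14. ] [416.7  10.5  14. ] yaw -0.0283
trim [317.   2.] [312.8 120. ] [528.1 122.9  24.5] [525.    5.6  24.5] yaw -0.0264
far [364.7   2. ] [355.6 120. ] [580.9 123.7  14. ] [577.6   2.8  14. ] yaw -0.0267
plate +tool-x side corners [[430.6  11.8 196.5]
 [519.5   7.7 196.5]] 88.986299154067 -0.04576939393239845
nl [416.6 167.9  14. ]
nr [412.5 -23.   14. ]
fr [574.7 -24.6  14. ]
fl [578.7 164.7  14. ]
triml [526.4 163.5  24.5]
trimr [522.4 -24.9  24.5]
```

jog_arm:
  targets:
    - {"xyz":[0.3,-0.025,0],"spin":-0.05}
    - {"xyz":[0.37,-0.025,0.2],"spin":-0.05}
    - {"xyz":[0.37,-0.025,0.3],"spin":-0.05}
    - {"xyz":[0.35,-0.025,0.3],"spin":-0.05}
    - {"xyz":[0.25,-0.025,0.3],"spin":0}
    - {"xyz":[0,0,0.35],"spin":0}
    - {"xyz":[0,0,0.3],"spin":0}
    - {"xyz":[0,0,0.2],"spin":0}
    - {"xyz":[0,0,0.14],"spin":0}
    - {"xyz":[0,0,0],"spin":0}

```text
time: 7.8
tool_pos: [452.2, 70.9, 32.6]
tcp_rot: [-3.14, 0.0, 1.541]
contact_force: [0.4, 0.0, -1.3]
grip_width: 9.9
finger_force: 30.0
```

jog_arm:
  targets:
    - {"xyz":[0.01,0,0.05],"spin":0}
    - {"xyz":[0,0,0.04],"spin":0}
    - {"xyz":[0,0,0.02],"spin":0}
    - {"xyz":[0,0,0.01],"spin":0}
    - {"xyz":[0,0,0],"spin":0}
    - {"xyz":[0,0,0],"spin":0}
    - {"xyz":[0,0,0],"spin":0}
    - {"xyz":[0,0,0],"spin":0}
    - {"xyz":[0,0,0],"spin":0}
    - {"xyz":[0,0,0],"spin":0}

```text
time: 9.05
tool_pos: [452.3, 72.2, 23.5]
tcp_rot: [3.142, 0.0, 1.542]
contact_force: [0.7, -0.3, -1.2]
grip_width: 9.8
finger_force: 30.0
```

Run:
```python
from h import *
o=bot.get_obs(); print(o['tool_pos'],o['tcp_rot'],o['contact_force'],o['moment'])
c=cal('wrist'); im=bot.capture('wrist'); cv2.imwrite('pics/w4.png',im); np.save('c4.npy',c)
cv2.imwrite('pics/w4b.png',cv2.resize(im,(800,600),interpolation=2))
```

```text
[452.30465921  72.19115182  23.5009843 ] [3.14157149e+00 8.39911096e-05 1.54178348e+00] [ 0.72263656 -0.3472514  -1.1555394 ] [ 0.00275945 -0.09182225 -0.0637921 ]
```

View pics/w4b.png

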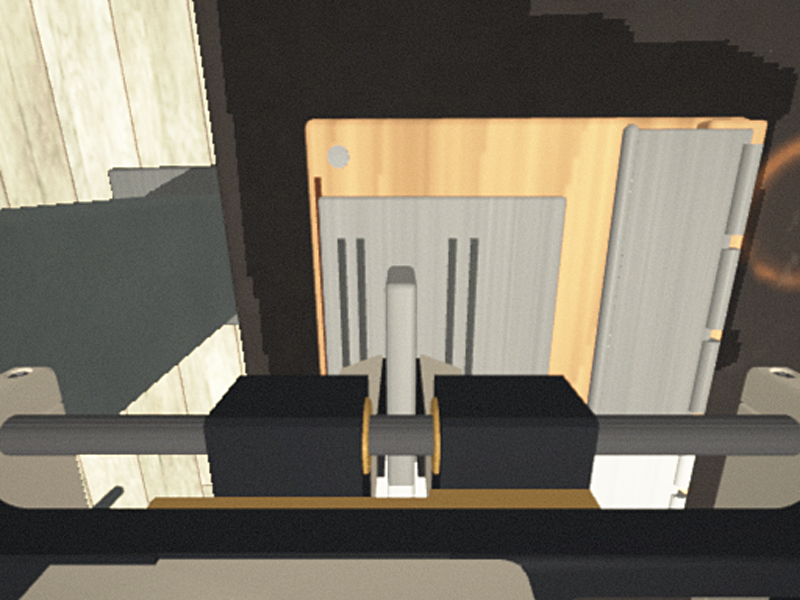

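The plate lies square on the board just short of the trim: plate corners (319,198) and (565,198), trim front edge (628,128)-(590,400), board left end at row 120.

Run:
```python
from h import *
c=np.load('c4.npy',allow_pickle=True).item(); s=.64
for n,u,v,z in [('board nl',306,120,14),('board fl',768,121,14),('trimL',626,128,24.5),('trim2',618,198,24.5),('trim3',592,390,24.5),('plate nl',319,198,19),('plate fl',565,198,19),('plate f2',552,372,19)]:
    print(n,plane(c,u*s,v*s,z).round(1))
```

```text
board nl [421.9 169.2  14. ]
board fl [585.2 163.9  14. ]
trimL [530.2 162.3  24.5]
trim2 [530.1 139.6  24.5]
trim3 [528.1  65.7  24.5]
plate nl [425.2 142.5  19. ]
plate fl [513.7 139.8  19. ]
plate f2 [513.7  71.3  19. ]
```

jog_arm:
  targets:
    - {"xyz":[0,0.06,0],"spin":0}
    - {"xyz":[0,0.06,0],"spin":0}
    - {"xyz":[0,0.06,0],"spin":0}
    - {"xyz":[0,0.06,0],"spin":0}
    - {"xyz":[0,0.06,0],"spin":0}
    - {"xyz":[0,0,0],"spin":0}
    - {"xyz":[0,0,0],"spin":0}
    - {"xyz":[0,0,0],"spin":0}
    - {"xyz":[0,0,0],"spin":0}
    - {"xyz":[0,0,0],"spin":0}

```text
time: 10.35
tool_pos: [476.3, 71.5, 23.5]
tcp_rot: [-3.142, 0.0, 1.542]
contact_force: [-0.1, 0.1, -1.9]
grip_width: 9.9
finger_force: 30.0
```

No contact so far. Push on 10 mm, then lower.

jog_arm:
  targets:
    - {"xyz":[0,0.04,0],"spin":0}
    - {"xyz":[0,0.04,0],"spin":0}
    - {"xyz":[0,0.045,0],"spin":0}
    - {"xyz":[0,0,0],"spin":0}
    - {"xyz":[0,0,0.01],"spin":0}
    - {"xyz":[0,0,0.01],"spin":0}
    - {"xyz":[0,0,0.005],"spin":0}
    - {"xyz":[0,0,0],"spin":0}
    - {"xyz":[0,0,0],"spin":0}
    - {"xyz":[0,0,0],"spin":0}

```text
time: 11.6
tool_pos: [486.2, 71.2, 22.3]
tcp_rot: [3.141, 0.0, 1.542]
contact_force: [-1.9, -0.4, 7.6]
grip_width: 10.0
finger_force: 30.0
```

jog_arm:
  targets:
    - {"xyz":[0,0,0.005],"spin":0}
    - {"xyz":[0,0,0],"spin":0}
    - {"xyz":[0,0,0],"spin":0}
    - {"xyz":[0,0,0],"spin":0}
    - {"xyz":[0,0,0],"spin":0}
    - {"xyz":[0,0,0],"spin":0}
    - {"xyz":[0,0,0],"spin":0}
    - {"xyz":[0,0,0],"spin":0}
    - {"xyz":[0,0,0],"spin":0}
    - {"xyz":[0,0,0],"spin":0}

```text
time: 12.85
tool_pos: [486.2, 71.2, 22.3]
tcp_rot: [3.141, 0.0, 1.542]
contact_force: [-4.6, -1.4, 12.7]
grip_width: 9.8
finger_force: 30.0
```

Run:
```python
from h import *
o=bot.get_obs(); print(o['tool_pos'],o['tcp_rot'],o['contact_force'],o['moment'])
c=cal('wrist'); im=bot.capture('wrist'); cv2.imwrite('pics/w5.png',im); np.save('c5.npy',c)
cv2.imwrite('pics/w5b.png',cv2.resize(im,(800,600),interpolation=2))
```

```text
[486.17179604  71.24561888  22.25580933] [3.14114386e+00 1.44588619e-04 1.54196492e+00] [-4.56101178 -1.36479186 12.74891122] [-0.04771569  0.70294031  0.01029932]
```

View pics/w5b.png

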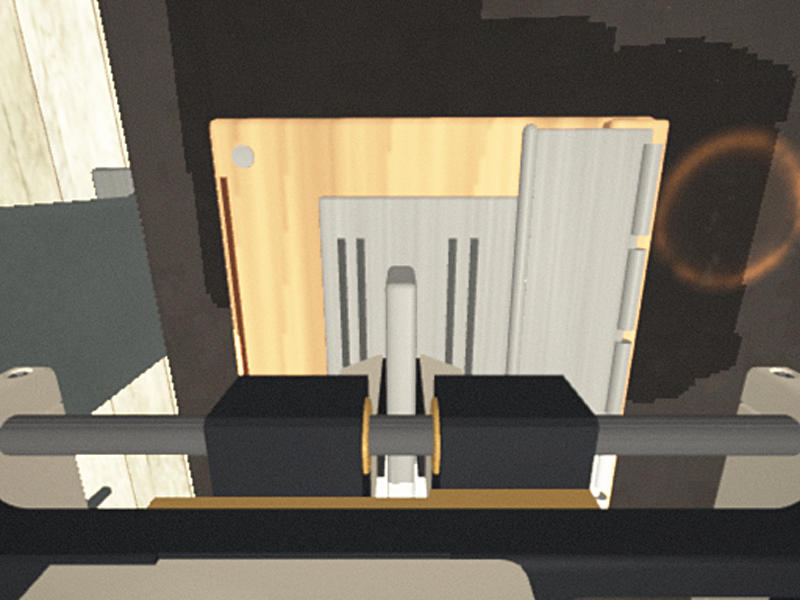

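The plate is tucked about 19 mm in under the trim front edge (530,128)-(510,375). It is square, hasn't slipped in the grip, the trim is down, and the arm is pressing with about 13 N.

```bash
python3 -c "
from plant import bot
print(bot.close_job())"
```

```text
the job is handed in; nothing more can be done
None
```

The job is handed in at about 13 s on the clock: by my measurements the plate lies flat and square on the board, about 19 mm in under the lowered trim and centred, still gripped and pressed down with about 13 N; no verdict came back.

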